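# Seat the spice carousel on its stand and put the salt back in it

### The arm

A 6-joint arm with a two-finger parallel gripper is mounted at the origin on a cart in front of the work surface, level with it; the furniture and walls round the work are solid. World frame = base frame: x ahead of the robot, y to its left, z up, the work surface at z = 0. Lengths are in m, angles in rad, forces in N, time in s.
With the tool pointing down it reaches from about 0.3 to 0.75 m from the base axis. Payload 8.5 kg.
Tool frame: the origin (TCP) lies on the centre line of the jaws, within the pads' length; the fingertips stand 8 mm ahead of it and the grasp point (between the pads) lies 11 mm behind it; z points along the fingers, y is the line along which they close (so a half turn about z gives the same grasp; the last joint's range is limited). The gripper opens to 85 mm and grips with 20 to 120 N. Pads are 22 mm wide; open, the fingers measure 114 mm over their backs; the gripper's body (76 mm by 85 mm) begins 54 mm behind the grasp point. The pads swing forward as they close: fully open they stand 13 mm farther back than shut.
Start: joints at [-1.479, 0.381, 1.297, -0, 1.464, -0.215], TCP at [0.166, -0.524, 0.203] pointing down, gripper open.
Joint ranges: [-3.11, 3.11], [-0.89, 2.33], [0.22, 2.48], [-1.42, 4.56], [0.17, 2.85], [-2.88, 2.88]. Speed limits (rad/s): [2.39, 2.39, 3.14, 3.14, 3.14, 3.14].

### API

Orientations are given as a rotation vector (axis times angle).
In Python, from station import bot, ungrasp, gripper_close, solver, read_camera, get_calibration, order, search_frame gives the robot as it stands. The module is installed in compiled form; this text tells all that it offers. Calls block until the motion is done:
- bot.move_pose(position, orientation): joint-space move of the TCP to a pose.
- bot.line_to(position, rot=None, rate=0.15, f_stop=None): straight line of the TCP; rot=None keeps the orientation; rate is the mean speed in m/s. With f_stop (N) it stops when the force on the tool has changed by that much, and returns True; else False.
- bot.move_j(angles): joint-space move.
- ungrasp() and gripper_close(strength=None): open the fingers fully, or close them until they stop; strength is the grip in N (None keeps the last).
- bot.sleep(seconds).
- solver.ik(position, orientation): joint angles nearest the present ones, or None.
- bot.sense(): the state.
- read_camera(name): name is "scene" or "top"; returns the picture (384x512x3 uint8, red, green, blue); there is no depth.
- get_calibration(name): a dict with "fx", "fy", "cx", "cy" (pixels), "R" (3x3) and "t" (3): a world point X has camera coordinates R X + t. Camera axes: x right, y down, z forward; pixel columns grow to the right and rows downward; lengths in m; the calibration is good to about 2 mm. A picture is of the moment at which its call begins. get_calibration takes no time and is no camera call.
A pose or a line that the arm cannot do raises bot.IKError and nothing moves.
- order.finish_job(): hands the job in; it is judged then, once.
Trained networks look in the newest picture that a camera, given by its name, has taken for a name from the list of things; names that differ only in an ending like _2 or _b are one class to them, and where a whole thing is asked for, a point or a joint stands for the part that bears it (a point fixed in the world has none). Each returns a list of dicts, best first, with "p" (0 to 1); they miss things now and then, are a little off and sometimes report something else, mostly with a low value. They report only what shows in the picture. A call takes as long as a camera call.
- search_frame(query, camera): "xy" ([column, row] as shares, 0 to 1, of the picture: columns of its width, rows of its height, amid what is visible of it).
The state is a dict: "time": time; "qpos": joint angles; "joint_vel": joint speeds; "tau": joint torques, N m; "tool_pos": TCP position; "orientation": TCP orientation; "force": force on the tool from outside, world axes, zero at the start; "wrist_torque": the same for the moment, N m; "gripper_width": opening from 0.0 (shut) to 1.0 (fully open); "gripper_force": force on a finger pad.
Only numpy, scipy, OpenCV 4.12 (cv2) and the standard library are available. Lean on these libraries where they do the work, as an engineer would, in place of code of your own. Each camera call takes 0.05 s, during which the arm holds its last target. There are 200 camera calls.

### The job

The round spice carousel sits askew on its wooden stand: the foot boss under the tray has missed the hidden socket. Slide the carousel about on the stand, without lifting it off, until the boss drops fully home and the tray lies level; then take the salt shaker from the hob and set it down gently, upright, in the ring of the tray between the central pot and the rim. Leave the spice jar and the tumbler where they stand.

Things in the scene. Friction and masses are not known exactly. Their poses are not given: they have to be found in the camera images.
- carousel: Loose round wooden spice tray, 0.5 kg, 190 mm across. Origin: centre of the foot of the boss beneath it, z = 0.025 at the start, 0.015 seated; z axis up. Heights above the origin: boss 0 to 10 mm, tray disc 10 to 15 mm (floor of the ring at 15), steel rim up to 30 mm (inner radius 91 mm). The ring between pot (outer radius 34 mm) and rim has a mid-radius of 62.5 mm.
- pot_mouth (a point): Centre of the mouth of the open steel pot fixed in the middle of the carousel, 47 mm above the carousel's origin. Pot: inner diameter 60 mm, outer 68 mm, 32 mm deep to the tray floor. A gripper's fingers fit inside, closed or a little apart, to push the carousel about from within.
- boss_foot (a point): Foot of the boss (40 mm across), on a fixed wooden stand 120 mm square, 25 mm high, mostly hidden by the tray. Blind socket mid-stand: 42 mm across, 16 mm deep, centre 14 to 27 mm sideways from the boss at the start, in any direction. Boss slides with 1 to 2 N. Within some 8 mm of the socket the tray tips down toward its centre; over it, it drops 10 mm by its weight and is held sideways.
- salt_shaker: Salt shaker, clear round body with a grey domed metallic top, 44 mm in diameter up to 74 mm, dome 34 mm across up to its height of 90 mm, 0.1 kg. It stands upright on the black glass hob (whose top is at z = 0.0055). Origin: centre of its underside; z up.
- spice_jar: Bystander: slim clear spice jar with a straight red cap, 41 mm in diameter, 109 mm high, standing upright on the hob; it may stand on either side of the salt shaker. Origin: centre of its underside; z up.
- tumbler: Bystander: plain clear drinking glass, 80 mm across, 88 mm high, standing on the worktop to the left of the carousel. Origin: centre of its underside; z up.

How it is judged:
By the outcome, as a careful person would: the job done as asked, in the order asked, and still so for the second after the job is handed in, with the robot touching nothing.
It also fails if it takes over 72 s, if anything falls off the work surface, if the arm or the gripper's body presses on something with over 40 N, if the wrist force passes 120 N, or if a joint passes its speed limit or range.

## Working session

There is one attempt and no reset: what is moved stays moved. The work goes in short steps, each a Python script; the robot and the scene stay as the last script left them, time stands still between calls to the robot, and variables do not carry over. Pictures are saved under pics/ and viewed, at most 10 in all, crops included, and the job is handed in when it is done.

```bash
mkdir -p pics; cat > h.py <<'E'
import numpy as np, cv2
from station import *
C={c:get_calibration(c) for c in("scene","top")}
def ray(c,xy):
    k=C[c];R=np.array(k["R"]);t=np.array(k["t"])
    d=R.T@np.array([(xy[0]*512-k["cx"])/k["fx"],(xy[1]*384-k["cy"])/k["fy"],1]);return -R.T@t,d
def atz(c,xy,z):
    o,d=ray(c,xy);return o+d*(z-o[2])/d[2]
def proj(c,X):
    k=C[c];p=np.array(k["R"])@X+np.array(k["t"]);return np.array([k["fx"]*p[0]/p[2]+k["cx"],k["fy"]*p[1]/p[2]+k["cy"]])
def save(c,name,crop=None,s=1):
    im=read_camera(c)
    if crop: a,b,e,f=crop; im=im[b:f,a:e]
    im=cv2.resize(im,None,fx=s,fy=s,interpolation=cv2.INTER_CUBIC)
    cv2.imwrite(f"pics/{name}.png",im[...,::-1])
E
python3 - <<'E'
from h import *
for c in C: save(c,c+"0",s=1.5)
for c in C:
    print(c,ray(c,[.5,.5]))
    for n,z in dict(carousel=.04,pot_mouth=.072,salt_shaker=.05,spice_jar=.06,tumbler=.044).items():
        for r in search_frame(n,c)[:2]: print(n,round(r["p"],2),np.round(np.array(r["xy"])*[512,384],0),atz(c,r["xy"],z).round(3))
s=bot.sense();print(s["time"],s["orientation"])
E
```

```text
scene (array([0.06949147, 0.26191166, 0.97099892]), array([ 0.41791992, -0.223137  , -0.88070426]))
carousel 0.81 [221. 194.] [0.55  0.105 0.04 ]
pot_mouth 0.8 [222. 194.] [0.532 0.109 0.072]
salt_shaker 0.79 [358. 137.] [ 0.518 -0.29   0.05 ]
spice_jar 0.58 [316. 165.] [ 0.495 -0.139  0.06 ]
top (array([0.39432047, 0.01853535, 0.94632512]), array([ 0.11503216,  0.00233317, -0.99341684]))
carousel 0.83 [220. 172.] [0.549 0.109 0.04 ]
pot_mouth 0.95 [219. 171.] [0.547 0.11  0.072]
salt_shaker 0.84 [391. 183.] [ 0.515 -0.312  0.05 ]
spice_jar 0.81 [326. 194.] [ 0.489 -0.148  0.06 ]
tumbler 0.87 [135. 211.] [0.456 0.316 0.044]
tumbler 0.57 [221. 174.] [0.546 0.106 0.044]
0.6 [-3.10468413e+00 -4.80033810e-01 -2.96928503e-05]
```

View pics/scene0.png

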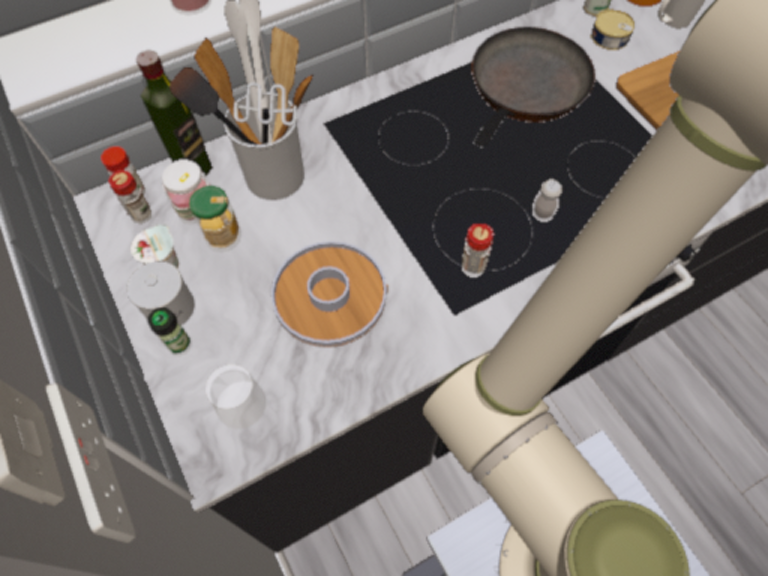

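View pics/top0.png

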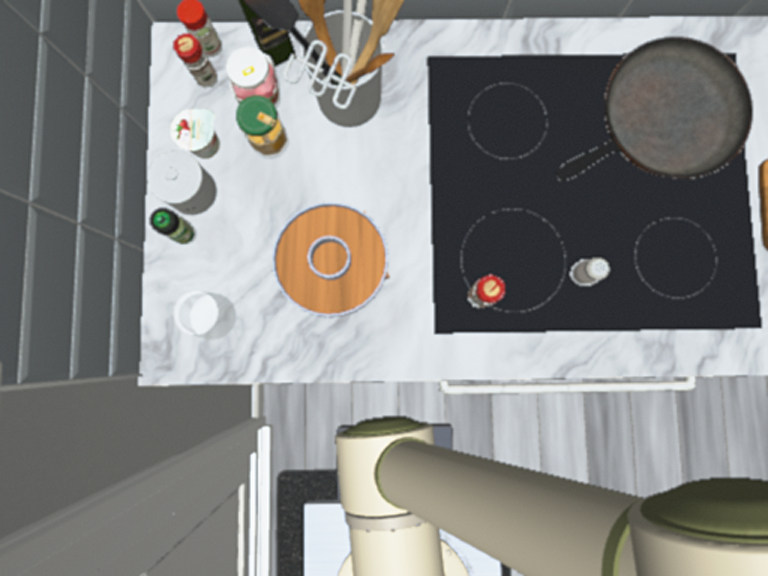

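The top view shows the carousel centre near (220,172) px and the shaker dome near (399,179). The red-capped spice jar is near (326,194). A small brown spot at the tray's right edge, about (258,185), may be a stand corner, so I'll zoom in on it.

```bash
python3 - <<'E'
from h import *
a=read_camera("top")[130:220,175:275]; b=read_camera("scene")[155:245,172:272]
im=np.hstack([cv2.resize(x,(400,360),interpolation=cv2.INTER_NEAREST) for x in(a,b)])
cv2.imwrite("pics/z1.png",im[...,::-1])
E
```

```text
(no output)
```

View pics/z1.png

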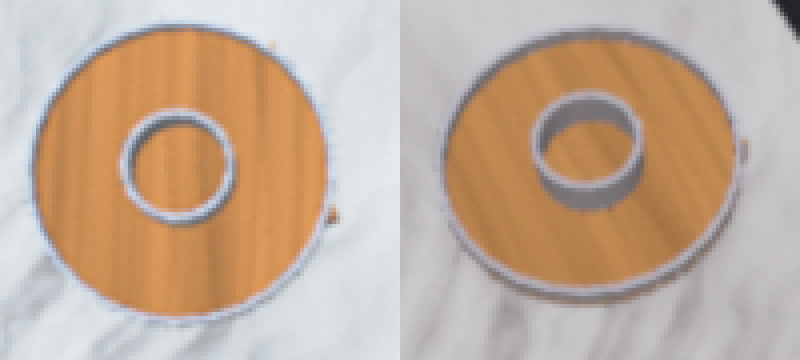

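The zoom shows two stand corners peeping out in the top view, at about (258.7,184) and (243.2,141.5). They are one side of the stand, so its middle follows from them.

```bash
python3 - <<'E'
from h import *
f=lambda c,u,v,z:atz(c,[u/512,v/384],z)
a=f("top",258.9,183.8,.025);b=f("top",243.3,141.3,.025)
print(a,b,np.linalg.norm(a-b), "scene corner",f("scene",257.6,192.3,.025))
m=(a+b)/2;d=(b-a)/np.linalg.norm(b-a);n=np.array([-d[1],d[0],0])
print("centre",m+.06*n)
# tray rim and pot from the picture
for c,u,v,z in(("top",175+180/4,130+173/4,.055),("top",175+178/4,130+166/4,.072),("scene",172+192/4,155+160/4,.05),("scene",172+187/4,155+138/4,.072)):print(c,f(c,u,v,z))
from scipy.spatial.transform import Rotation as Ro
s=bot.sense(); 
for y in(0,45,90): 
  r=(Ro.from_euler('z',y,degrees=True)*Ro.from_rotvec([np.pi,0,0])).as_rotvec(); print(y,solver.ik([.547,.109,.15],r),solver.ik([.51,-.305,.1],r))
E
```

```text
[0.52167283 0.01310671 0.025     ] [0.63168874 0.05125349 0.025     ] 0.11644173524885003 scene corner [0.51563019 0.01909998 0.025     ]
centre [0.55702455 0.088869   0.025     ]
top [0.54490464 0.10786828 0.055     ]
top [0.54629778 0.10735072 0.072     ]
scene [0.54299863 0.11033093 0.05      ]
scene [0.54672287 0.10977245 0.072     ]
0 [-1.55640686e-02  4.37728446e-01  1.36589452e+00 -4.44089210e-16
  1.33796968e+00  1.55523226e+00] [-7.38018653e-01  5.46017241e-01  1.33016212e+00 -4.44089210e-16
  1.26541329e+00  8.32777674e-01]
45 [-1.55640686e-02  4.37728446e-01  1.36589452e+00 -4.44089210e-16
  1.33796968e+00  7.69834095e-01] [-7.38018653e-01  5.46017241e-01  1.33016212e+00 -4.44089210e-16
  1.26541329e+00  4.73795104e-02]
90 [-1.55640686e-02  4.37728446e-01  1.36589452e+00 -4.44089210e-16
  1.33796968e+00 -1.55640686e-02] [-0.73801865  0.54601724  1.33016212  0.          1.26541329 -0.73801865]
```

```bash
cat >> h.py <<'E'
from scipy.spatial.transform import Rotation as Ro
def down(yaw): return (Ro.from_euler('z',yaw,degrees=True)*Ro.from_rotvec([np.pi,0,0])).as_rotvec()
def st(): s=bot.sense(); print("t",round(s["time"],1),"p",np.round(s["tool_pos"],4),"F",np.round(s["force"],1),"w",round(s["gripper_width"],3))
E
python3 - <<'E'
from h import *
gripper_close(20)
b=np.array([.546,.108]);s=np.array([.557,.089]);d=(s-b)/np.linalg.norm(s-b)
bot.move_pose([*b,.14],down(29)); st()
print(bot.line_to([*b,.0545],rate=.08,f_stop=4)); st()
print(bot.line_to([*(s+d*.016),.0545],rate=.02,f_stop=6)); st()
save("top","t2",(160,110,290,230),3);save("scene","s2",(160,130,290,250),3)
cv2.imwrite("pics/z2.png",np.hstack([cv2.imread("pics/t2.png"),cv2.imread("pics/s2.png")]))
E
```

```text
t 4.1 p [0.5462 0.1073 0.14  ] F [-0.1  0.4  0.1] w 0.001
False
t 5.3 p [0.5463 0.108  0.055 ] F [0.4 0.1 0.1] w 0.001
False
t 7.3 p [0.565  0.0752 0.0545] F [-0.3  0.  -0.4] w -0.001
```

View pics/z2.png

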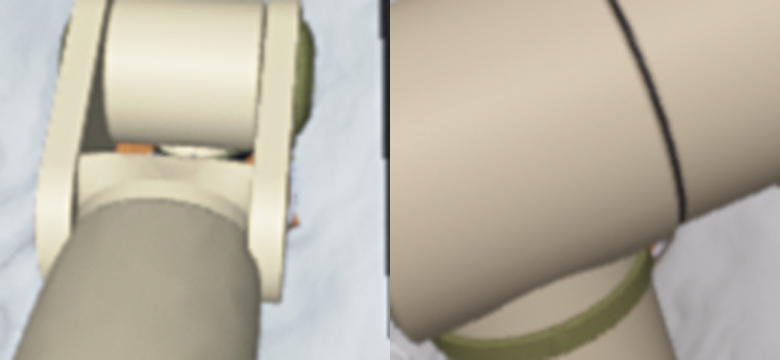

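The arm hides the carousel in both views, so I'll go by the forces and push on in small steps.

```bash
python3 - <<'E'
from h import *
d=np.array([.011,-.019]);d/=np.linalg.norm(d)
p=np.array(bot.sense()["tool_pos"])
for i in range(1,8):
    q=p[:2]+d*.0015*i
    r=bot.line_to([*q,.0545],rate=.02,f_stop=6); st()
    F=bot.sense()["force"]
    if r or np.hypot(*F[:2])>4: print("stop");break
E
```

```text
t 7.7 p [0.5658 0.0738 0.0545] F [0.5 0.1 0.5] w -0.0
t 8.0 p [0.5665 0.0725 0.0545] F [0.3 0.5 0.1] w -0.001
t 8.2 p [0.5673 0.0712 0.0545] F [-0.3  0.1  0.3] w 0.001
t 8.4 p [0.5681 0.0699 0.0545] F [-0.3  0.2 -0. ] w -0.004
t 8.7 p [0.5688 0.0686 0.0545] F [-0.4  1.  -0.1] w 0.002
t 8.9 p [0.5695 0.0673 0.0545] F [-0.5  0.1  0.7] w 0.001
t 9.2 p [0.5703 0.066  0.0545] F [0.3 0.9 0.1] w -0.005
```

```bash
python3 - <<'E'
from h import *
p=bot.sense()["tool_pos"]
bot.line_to([p[0],p[1],.12],rate=.15)
bot.move_pose([.40,-.2,.25],down(29)); st()
save("top","t3",(165,115,285,235),3.3);save("scene","s3",(165,135,285,255),3.3)
cv2.imwrite("pics/z3.png",np.hstack([cv2.imread("pics/t3.png"),cv2.imread("pics/s3.png")]))
for c in C:
  for n,z in(("pot_mouth",.072),("carousel",.05)):
    for r in search_frame(n,c)[:1]: print(c,n,r["p"],np.array(r["xy"])*[512,384],atz(c,r["xy"],z))
E
```

```text
t 11.1 p [ 0.4003 -0.1995  0.2494] F [-0.2  0.3 -0.4] w -0.0
scene pot_mouth 0.55 [218.3168 196.1088] [0.53098113 0.11885954 0.072     ]
scene carousel 0.85 [216.2176 196.608 ] [0.54358034 0.12050827 0.05      ]
top pot_mouth 0.62 [221.184 174.912] [0.53796191 0.10334264 0.072     ]
top carousel 0.56 [220.1088 173.9136] [0.54409544 0.10810683 0.05      ]
```

View pics/z3.png

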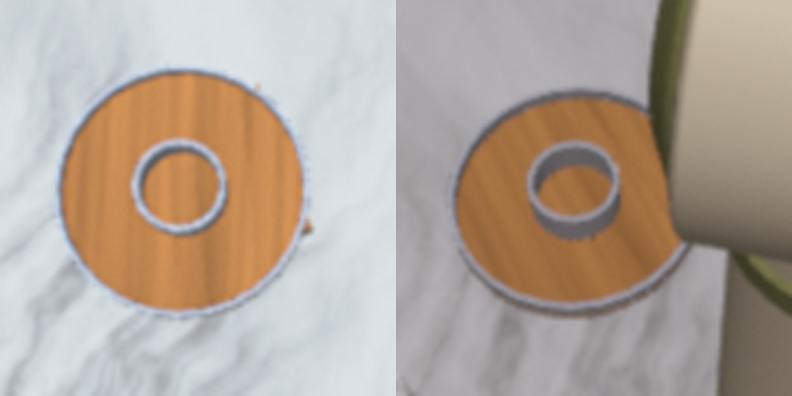

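The pictures show the carousel unmoved, with its centre still at top (220,172.5), so the fingers passed over it. I'll probe for the pot floor by touch.

```bash
python3 - <<'E'
from h import *
b=[.546,.108]
bot.move_pose([*b,.11],down(29))
print(bot.line_to([*b,.036],rate=.04,f_stop=3)); st()
s=bot.sense();print(s["orientation"],down(29))
im=read_camera("scene")[60:300,100:400]
cv2.imwrite("pics/s4.png",cv2.resize(im,None,fx=2.5,fy=2.5)[...,::-1])
print(proj("scene",np.array(s["tool_pos"])))
E
```

```text
False
t 14.8 p [0.5461 0.108  0.0362] F [ 0.6 -0.1 -0.4] w 0.002
[3.04146420e+00 7.86545300e-01 4.69642261e-04] [3.04152551e+00 7.86591981e-01 4.81648676e-17]
[220.74228734 196.22740967]
```

View pics/s4.png

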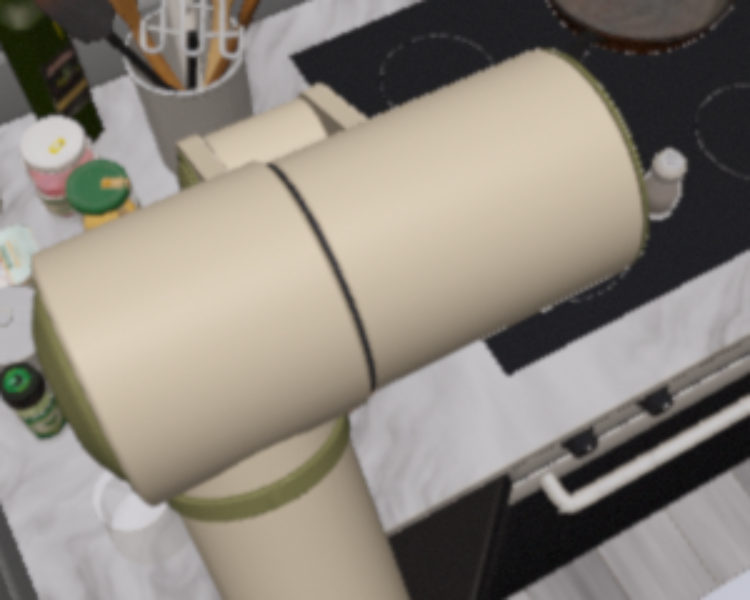

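```bash
python3 - <<'E'
from h import *
print(bot.line_to([.546,.108,-.02],rate=.03,f_stop=3)); st();st()
E
```

```text
True
t 15.8 p [0.546  0.1079 0.0121] F [-1.2  0.2  8.5] w 0.002
t 15.8 p [0.546  0.1079 0.0121] F [-1.2  0.2  8.5] w 0.002
```

Contact came only at TCP z 0.012, where 0.048 was expected, so there is an offset of about 36 mm. I'll touch the bare worktop to see whether it is the tool or the scene.

```bash
python3 - <<'E'
from h import *
bot.line_to([.546,.108,.12],rate=.2)
q=[.41,.03]
bot.move_pose([*q,.08],down(29)); 
print(bot.line_to([*q,.02],rate=.15,f_stop=4))
print(bot.line_to([*q,-.06],rate=.03,f_stop=3)); st()
bot.line_to([*q,.02],rate=.15)
im=read_camera("scene")[100:340,130:430]
cv2.imwrite("pics/s5.png",cv2.resize(im,None,fx=2.5,fy=2.5)[...,::-1])
print((proj("scene",np.array(bot.sense()["tool_pos"]))-[130,100])*2.5)
E
```

```text
False
True
t 19.3 p [ 0.41    0.03   -0.0279] F [-0.4  0.4  7.1] w -0.002
[362.13337638 321.42758924]
```

View pics/s5.png

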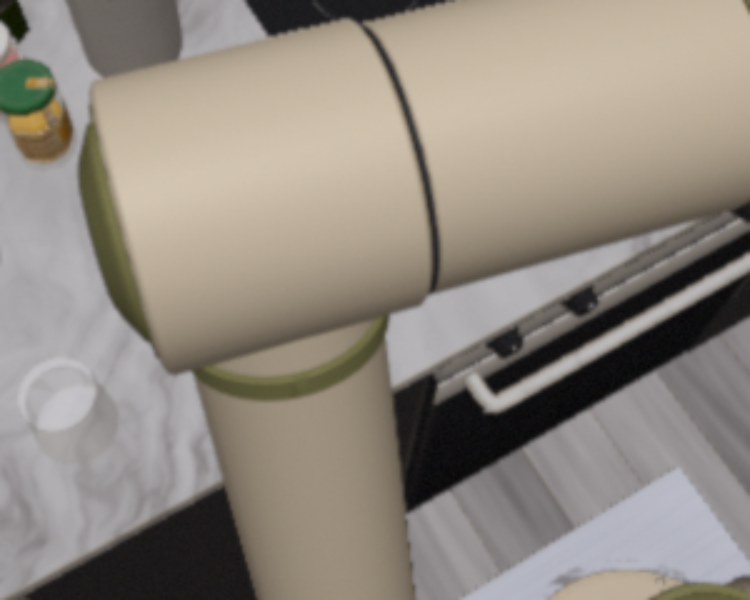

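The worktop is touched at TCP z −0.028, so the real fingertips sit 36 mm higher than the TCP figures imply. I'll subtract 36 mm from every commanded height and push again.

```bash
echo 'DZ=-.036' >> h.py; python3 - <<'E'
from h import *
b=np.array([.546,.108]);s=np.array([.557,.089]);d=(s-b)/np.linalg.norm(s-b)
z=.0545+DZ
bot.move_pose([*b,.08],down(29))
print(bot.line_to([*b,z],rate=.12,f_stop=4)); st()
for a in list(np.arange(.006,.046,.003)):
    r=bot.line_to([*(b+d*a),z],rate=.03,f_stop=6)
    F=np.mean([bot.sense()["force"] for _ in range(3)],0)
    print(round(a,3),r,"along",(F[:2]@d).round(1),F.round(1))
    if r or F[:2]@d<-4: break
st()
E
```

```text
False
t 21.1 p [0.5461 0.1077 0.0189] F [ 0.3 -1.3  0.6] w 0.003
0.006 False along 0.1 [ 0.1 -0.1 -0.2]
0.009 False along -0.4 [-0.5  0.2  0.6]
0.012 False along 1.0 [ 0.1 -1.2  0. ]
0.015 False along 0.6 [ 0.2 -0.5  0.8]
0.018 False along -1.4 [-1.2  1.   0.9]
0.021 False along 0.2 [ 0.2 -0.1 -0.3]
0.024 False along -0.7 [-0.5  0.5  0.4]
0.027 False along 0.5 [ 0.9 -0.1 -0.7]
0.03 False along 0.0 [ 0.2  0.1 -0.2]
0.033 False along -0.7 [-1.   0.2 -0. ]
0.036 False along -0.3 [-0.   0.3  0.5]
0.039 False along 0.0 [ 0.7  0.3 -0.2]
0.042 False along -8.7 [-3.7  7.9  3.7]
t 24.5 p [0.5661 0.0729 0.0186] F [-3.7  7.9  3.7] w 0.0
```

A sudden 8.7 N sideways hold suggests it is seated. I'll lift out and look.

```bash
python3 - <<'E'
from h import *
p=bot.sense()["tool_pos"]
d=np.array([.011,-.019]);d/=np.linalg.norm(d)
bot.line_to([*(np.array(p[:2])-d*.005),p[2]],rate=.05)
bot.line_to([*(np.array(p[:2])-d*.005),.10],rate=.2)
bot.move_pose([.40,-.2,.21],down(29)); st()
save("top","t6",(165,115,285,235),3.3);save("scene","s6",(165,135,285,255),3.3)
cv2.imwrite("pics/z6.png",np.hstack([cv2.imread("pics/t6.png"),cv2.imread("pics/s6.png")]))
for c in C:
  for n,z in(("pot_mouth",.062),("carousel",.04),("salt_shaker",.05),("spice_jar",.06)):
    for r in search_frame(n,c)[:1]: print(c,n,round(r["p"],2),np.array(r["xy"])*[512,384],atz(c,r["xy"],z).round(4))
E
```

```text
t 26.6 p [ 0.4003 -0.1994  0.2094] F [-0.5  0.4 -0.4] w -0.004
scene pot_mouth 0.96 [224.9216 191.3088] [0.54   0.0971 0.062 ]
scene carousel 0.74 [224.3072 191.6928] [0.5512 0.095  0.04  ]
top pot_mouth 0.89 [229.6832 171.1104] [0.5486 0.0837 0.062 ]
top carousel 0.82 [225.024  170.1888] [0.555  0.0969 0.04  ]
top salt_shaker 0.59 [387.0208 181.7088] [ 0.5188 -0.3014  0.05  ]
top spice_jar 0.55 [324.096  193.1136] [ 0.4918 -0.1439  0.06  ]
```

View pics/z6.png

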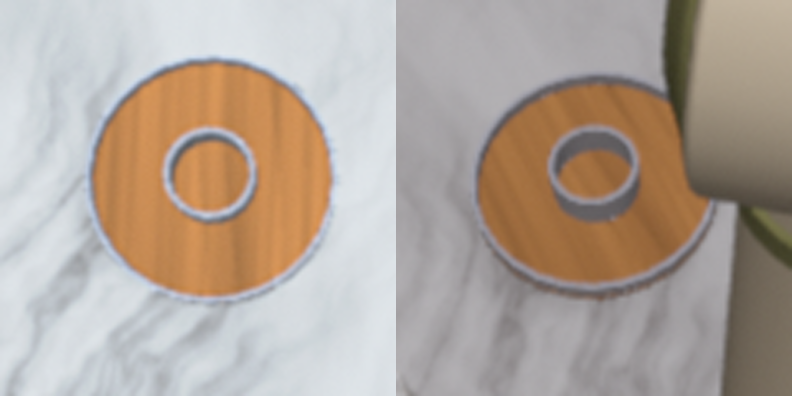

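The carousel has moved: pot mouth now at top (228.6,168) and scene (224.7,185), and the tray looks level. I'll work out the mouth height and the shaker position from the two views.

```bash
python3 - <<'E'
from h import *
def tri(a,b):
    A=[];y=[]
    for c,p in(("top",a),("scene",b)):
        o,d=ray(c,[p[0]/512,p[1]/384]);d/=np.linalg.norm(d);P=np.eye(3)-np.outer(d,d);A.append(P);y.append(P@o)
    A=np.vstack(A);y=np.hstack(y);x=np.linalg.lstsq(A,y,rcond=None)[0];return x.round(4),np.linalg.norm(A@x-y).round(4)
print("start",tri((219.5,171.5),(218.75,189.5)))
print("now",tri((228.6,168),(224.7,185)))
# rim
print("rim now",atz("top",[228.8/512,169.5/384],.045))
print("shaker dome",tri((399,178.5),(367,124)),atz("top",[399/512,178.5/384],.09),atz("scene",[367/512,124/384],.09))
# automatic: shaker silhouettes on the black hob, from the first (unobstructed) pictures
for c,(x0,y0,x1,y1) in dict(top=(370,165,415,200),scene=(345,112,385,155)).items():
    im=cv2.imread(f"pics/{c}0.png"); im=cv2.resize(im,(512,384),interpolation=cv2.INTER_AREA)
    m=im[y0:y1,x0:x1].max(2)>70; n,l,s,k=cv2.connectedComponentsWithStats(m.astype(np.uint8)); i=1+s[1:,4].argmax()
    print(c,s[i][:4]+np.array([x0,y0,0,0]),k[i]+[x0,y0],atz(c,(k[i]+[x0,y0]+.5)/[512,384],.048))
t=read_camera("top")
E
```

```text
start (array([0.5475, 0.1085, 0.0692]), np.float64(0.0015))
now (array([0.558 , 0.0876, 0.0569]), np.float64(0.0017))
rim now [0.5556736  0.08710327 0.045     ]
shaker dome (array([ 0.5224, -0.3155,  0.0854]), np.float64(0.0032)) [ 0.52047215 -0.31574724  0.09      ] [ 0.52100947 -0.31041409  0.09      ]
top [379 171  28  21] [392.50116009 180.50580046] [ 0.5206407  -0.31696653  0.048     ]
scene [354 119  21  30] [364.21818182 133.63863636] [ 0.51804939 -0.31213032  0.048     ]
```

The pot mouth dropped about 12 mm, from 0.069 to 0.057, so the boss is home with its centre near (0.557, 0.0875). The shaker is near (0.520, −0.315). Next I'll grasp it.

```bash
python3 - <<'E'
from h import *
q=[.520,-.315]
ungrasp()
bot.move_pose([*q,.12],down(0)); 
print(bot.line_to([*q,.0105],rate=.12,f_stop=6)); st()
gripper_close(25); st(); print(bot.sense()["gripper_force"])
bot.line_to([*q,.165],rate=.2); st(); print(bot.sense()["gripper_force"])
E
```

```text
False
t 29.8 p [ 0.5204 -0.3153  0.0114] F [-0.1 -0.5  1.3] w 1.0
t 30.3 p [ 0.5202 -0.3152  0.0111] F [-1.6  0.1  4.9] w 0.452
25.104931826354004
t 31.2 p [ 0.5195 -0.3146  0.1635] F [-0.6  0.3 -1.1] w 0.458
24.920687165285926
```

```bash
python3 - <<'E'
from h import *
p=[.557,.025]
bot.move_pose([*p,.165],down(0)); st()
a=read_camera("top")[110:240,180:310]; b=read_camera("scene")[100:230,180:310]
im=np.hstack([cv2.resize(x,(390,390),interpolation=cv2.INTER_CUBIC) for x in(a,b)])
cv2.imwrite("pics/z7.png",im[...,::-1])
for c in C: print(c,[(round(r["p"],2),np.array(r["xy"])*[512,384]) for r in search_frame("salt_shaker",c)[:1]], proj(c,np.array([.557,.025,.17])))
E
```

```text
t 32.5 p [0.5572 0.024  0.1648] F [-0.4 -0.3 -0.7] w 0.455
scene [] [246.10538642 149.55691292]
top [] [253.34752556 158.22327951]
```

View pics/z7.png

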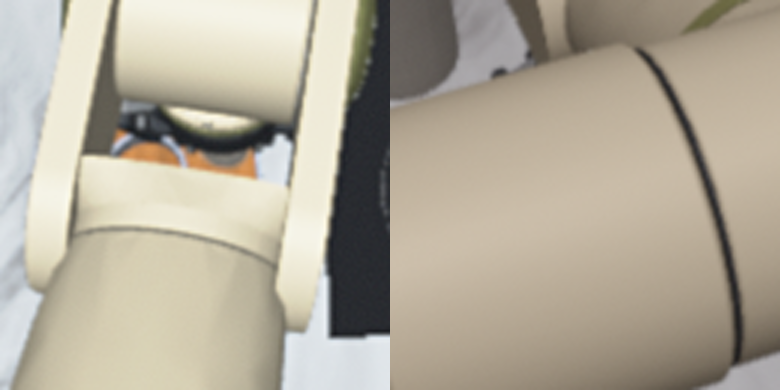

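The top view shows the pot's ring at the left and the shaker's grey bottom arc at crop (230,155). I'll compare that arc with the expected position numerically.

```bash
python3 - <<'E'
from h import *
im=cv2.imread("pics/z7.png")[:, :390]
small=cv2.resize(im,(130,130),interpolation=cv2.INTER_AREA).astype(int)
for r in range(46,61):
    print(110+r," ".join("%d/%d"%(small[r,c,2],small[r,c,0]) for c in range(60,92,1)))
th=np.linspace(0,2*np.pi,24,endpoint=False)
for zb in(.155,.16,.165):
    P=np.array([proj("top",np.array([.557+.022*np.cos(t),.025+.022*np.sin(t),zb])) for t in th]);print(zb,P.min(0),P.max(0),P[P[:,1].argmax()])
P=np.array([proj("top",np.array([.557+.095*np.cos(t),.0875+.095*np.sin(t),.045])) for t in th]);print("rim",P.min(0),P.max(0))
E
```

```text
156 32/38 34/40 32/38 33/39 35/41 37/42 37/43 40/48 49/54 53/56 54/56 57/59 57/59 58/60 57/60 55/58 54/57 51/56 48/54 47/53 40/46 35/40 33/39 32/39 30/36 32/36 32/38 33/39 33/40 33/39 62/70 135/144
157 37/42 39/43 37/44 36/42 34/39 31/39 32/39 32/40 35/42 37/43 36/43 41/46 38/46 41/47 40/47 41/46 41/45 37/43 35/41 35/40 33/39 31/37 30/35 29/36 32/38 40/45 50/54 50/55 49/55 55/62 93/101 161/173
158 92/72 84/60 70/65 56/61 40/48 32/39 31/37 31/38 32/37 32/38 31/38 34/39 33/39 31/39 32/39 31/37 32/38 30/38 31/36 30/37 30/36 31/35 37/39 48/44 44/44 60/65 80/85 92/99 109/118 118/128 146/158 192/206
159 164/128 150/96 113/93 85/91 63/67 66/53 64/51 50/48 37/43 33/39 32/35 32/37 32/37 31/39 29/36 31/37 30/35 31/36 30/37 37/41 41/44 50/48 79/63 99/67 82/64 82/85 103/111 144/155 182/195 195/210 202/217 215/225
160 193/177 180/128 144/104 116/97 105/78 128/75 132/84 103/78 74/67 57/57 54/54 49/50 46/49 45/48 44/47 46/48 48/48 54/54 63/62 70/69 76/74 93/81 134/93 156/92 129/93 119/126 136/153 178/192 212/224 221/231 219/229 220/229
161 188/199 189/151 177/104 166/90 163/79 184/87 189/108 161/10
[... 2092 characters left out ...]
234/196 234/196 234/193 233/182 230/170 226/154 218/141 209/168 211/216 214/225 219/227 221/230 221/232 221/232
170 228/197 228/198 229/199 229/200 230/201 232/203 232/204 232/204 232/205 233/206 232/205 233/206 233/206 233/207 233/207 233/207 235/210 236/211 237/213 238/217 239/216 239/213 237/209 237/203 234/196 232/203 232/217 232/222 230/224 228/227 226/229 226/231
0.155 [243.3241738  149.74685591] [263.5196391  169.59714205] [253.55919119 169.59714205]
0.16 [243.23627864 149.22083539] [263.55708723 169.19127697] [253.53475356 169.19127697]
0.165 [243.14728549 148.68826662] [263.59500297 168.78032619] [253.51000971 168.78032619]
rim [190.17040807 131.56137452] [267.04021161 207.31818217]
```

```bash
python3 - <<'E'
from h import *
th=np.linspace(0,2*np.pi,72)
def circ(x,y,z,r): return np.array([proj("top",np.array([x+r*np.cos(t),y+r*np.sin(t),z])) for t in th])
for x,y in((.5185,-.315),):
    for z,r in((.0055,.022),(.0795,.022),(.0955,.01)):
        P=circ(x,y,z,r);print("start",z,P.min(0).round(1),P.max(0).round(1))
for z in(.159,.2,.233): 
    P=circ(.557,.024,z,.022);print(z,P.min(0).round(1),P.max(0).round(1))
im=cv2.resize(cv2.imread("pics/top0.png"),(512,384),interpolation=cv2.INTER_AREA).max(2)
for r in range(168,196,2): print(r,im[r,376:412:1])
E
```

```text
start 0.0055 [377.7 175.8] [394.8 192.7]
start 0.0795 [387.8 170.9] [406.3 189.2]
start 0.0955 [395.3 174.8] [403.9 183.2]
0.159 [243.7 149.3] [264.  169.3]
0.2 [243.  144.8] [264.4 165.7]
0.233 [242.3 140.7] [264.7 162.6]
168 [69 63 50 48 46 49 50 49 48 49 49 49 49 48 48 50 48 49 49 50 50 49 48 48
 49 48 50 48 47 49 50 49 47 48 50 48]
170 [96 81 56 48 48 49 49 50 47 47 47 45 45 46 45 46 46 44 43 46 46 45 46 45
 46 45 44 46 46 47 47 48 49 49 48 49]
172 [ 65  59  49  48  48  48  48  46  42  44  69 101 108  94  85  81  75  77
 102 134 146 149 156 162 155 128  96  67  48  46  49  49  49  48  48  49]
174 [ 63  57  50  48  48  47  44  63  94 114 152 169 155 138 127 124 137 158
 181 199 214 221 225 224 220 221 215 183 126  77  48  47  48  47  48  49]
176 [ 62  59  50  46  45  62 115 161 167 142 124 122 123 118 112 130 163 183
 205 220 222 217 215 217 218 220 218 222 202 138  65  43  47  49  48  48]
178 [ 64  59  45  45  96 162 172 140 113 115 125 129 124 112 118 156 183 197
 216 226 225 220 222 221 213 213 215 223 225 189 114  62  44  47  48  48]
180 [ 72  63  46  61 118 152 127 104 109 12
[... 392 characters left out ...]
  47  51  50  48]
186 [ 57  47  46  45  68 115 150 145 117 105 110 118 126 130 132 132 130 125
 121 123 142 167 173 150 120  89  64  51  45  47  48  47  49  49  48  47]
188 [ 46  47  49  48  44  48  73 114 148 145 136 131 133 139 145 151 154 156
 155 158 138 125  91  60  46  45  46  49  47  47  49  49  47  48  50  48]
190 [ 49  49  48  50  48  46  45  47  56  74 106 118 120 124 130 133 138 130
  96  68  52  46  44  47  48  48  49  48  47  49  50  48  49  48  47  48]
192 [49 49 49 48 49 49 48 49 45 47 47 47 44 46 44 44 44 45 46 46 47 48 49 48
 48 50 49 49 48 49 48 50 48 50 50 50]
194 [49 48 48 48 48 49 48 49 48 49 47 47 48 48 48 49 48 48 47 47 47 47 49 50
 48 47 47 48 48 48 47 49 48 48 49 48]
```

In the top view the shaker hangs about 2.5 mm too far to −y and about 6 mm too far to +x of its mark. I'll correct for both, then lower it onto the ring.

```bash
python3 - <<'E'
from h import *
p=[.551,.0275]
bot.line_to([*p,.165],rate=.1)
print(bot.line_to([*p,.046],rate=.12,f_stop=5)); st()
print(bot.line_to([*p,.029],rate=.01,f_stop=2.5)); st()
E
```

```text
False
t 34.1 p [0.5514 0.0275 0.0466] F [-0.4 -0.3 -0.4] w 0.457
True
t 35.2 p [0.5509 0.0275 0.0356] F [-0.7  0.8  5.7] w 0.459
```

It touched down at 0.0356, exactly the height expected for the seated ring floor. Releasing and backing away.

```bash
python3 - <<'E'
from h import *
ungrasp(); st()
bot.line_to([.551,.0275,.165],rate=.1)
bot.move_pose([.36,-.25,.21],down(0)); st()
a=read_camera("top")[90:240,110:350]; b=read_camera("scene")[90:240,110:350]
im=np.vstack([cv2.resize(x,(480,300),interpolation=cv2.INTER_CUBIC) for x in(a,b)])
cv2.imwrite("pics/z8.png",im[...,::-1])
for c in C:
  for n,z in(("salt_shaker",.075),("pot_mouth",.062),("spice_jar",.06),("tumbler",.044)):
    for r in search_frame(n,c)[:1]: print(c,n,round(r["p"],2),(np.array(r["xy"])*[512,384]).round(1),atz(c,r["xy"],z).round(3))
E
```

```text
t 35.7 p [0.5505 0.0276 0.0349] F [-0.5 -0.4  0.3] w 1.002
t 38.4 p [ 0.3605 -0.2496  0.2099] F [ 0.3  0.8 -0.7] w 0.998
scene salt_shaker 0.74 [245.4 175.8] [0.547 0.036 0.075]
scene pot_mouth 0.68 [221.8 193.3] [0.539 0.106 0.062]
scene tumbler 0.72 [156.4 264.1] [0.458 0.317 0.044]
top salt_shaker 0.59 [251.2 171.1] [0.546 0.031 0.075]
top pot_mouth 0.6 [226.3 170.1] [0.551 0.092 0.062]
top spice_jar 0.87 [323.2 194.2] [ 0.489 -0.142  0.06 ]
top tumbler 0.66 [134.8 211.2] [0.456 0.317 0.044]
```

View pics/z8.png

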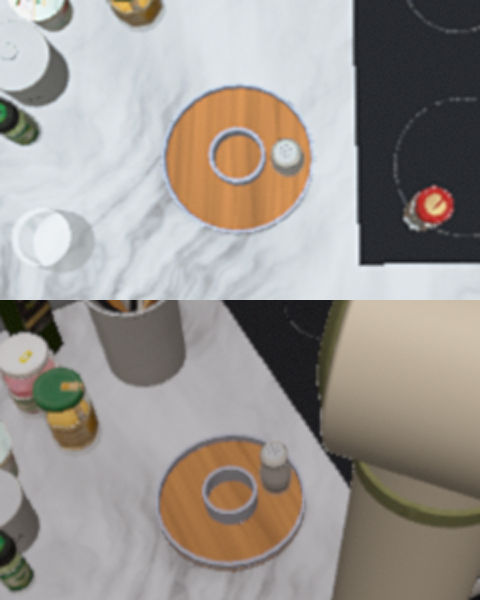

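The shaker stands upright in the ring at crop (287,155), between the pot and the rim. The tray is still level and centred at (238,158), and the jar and tumbler haven't moved. Handing in.

```bash
python3 -c "
from station import order
print(order.finish_job())"
```

```text
the job is handed in; nothing more can be done
None
```

I handed the job in at about 38 s: the carousel is seated in its socket and level, the salt shaker stands upright in the ring, and the spice jar and tumbler were left where they stood.

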